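# Hang a stained sample board on the drying rail and slide it to the pointer

### The arm

A 6-joint arm with a two-finger parallel gripper is mounted at the origin on a cart in front of the work surface, level with it; the furniture and walls round the work are solid. World frame = base frame: x ahead of the robot, y to its left, z up, the work surface at z = 0. Lengths are in m, angles in rad, forces in N, time in s.
With the tool pointing down it reaches from about 0.325 to 0.75 m from the base axis. Payload 7.6 kg.
Tool frame: the origin (TCP) lies on the centre line of the jaws, within the pads' length; the fingertips stand 25 mm ahead of it and the grasp point (between the pads) lies 6 mm ahead of it (finger_overhang is the distance from the TCP to the fingertips, in m); z points along the fingers, y is the line along which they close (so a half turn about z gives the same grasp; the last joint's range is limited). The gripper opens to 85 mm and grips with 20 to 120 N. Pads are 22 mm wide; open, the fingers measure 114 mm over their backs; the gripper's body (76 mm by 85 mm) begins 54 mm behind the grasp point. The pads swing forward as they close: fully open they stand 13 mm farther back than shut.
Start: joints at [1.106, 0.052, 1.401, -0, 1.689, -0.07], TCP at [0.202, 0.485, 0.256] pointing down, gripper open.
Joint ranges: [-2.9, 2.9], [-0.91, 2.17], [0.12, 2.37], [-1.06, 4.2], [0.26, 2.73], [-2.93, 2.93]. Speed limits (rad/s): [2.57, 2.57, 3.01, 3.14, 3.14, 3.14].

### API

Orientations are given as a unit quaternion [x, y, z, w].
In Python, from cell import observe, capture, camera_info, sign_off, finger_overhang gives the robot as it stands.
- The arm moves only by the shell command python3 -m crank 'ROWS' [FORCE]. ROWS is JSON, a list that holds one entry, the list of rows, each a list of 7 numbers: the opening, from 0 (shut) to 1 (fully open), then the shift along the tool's x, y, z each as a share of 0.2 m, from -1 to 1, then the turn, a rotation vector about the tool's x, y, z each as a share of 60 degrees, from -1 to 1. A call has 1 to 10 rows; each row shifts and turns the commanded pose from where the row before left it, along the tool's axes as they then stand; what a row does not reach is not made up. A row lasts 1/10 s, in which the tool goes at most 50 mm and 8.59 degrees, less where a joint would pass 70% of its speed; a pose out of reach is approached as far as the arm can. A call with a number of a shift or a turn outside -1 to 1 is refused whole. A call with a gripper value outside its range is refused whole. The fingers move at their own pace and stop on an object; FORCE is the grip in N (left out, the last holds). Time passes only in rows, so rows that do not move let the fingers close. It gives the time, the measured TCP pose, the force, the opening and the grip force at its end, in the units of the state.
- observe(): the state, without advancing time (a new reading comes with each control period).
- capture(name): name is "scene" or "side" or "wrist"; returns the picture (480x640x3 uint8, blue, green, red); there is no depth.
- camera_info(name): a dict with "K" (3x3 intrinsics, pixels), "xyz" and "attitude" of the camera in the world; the wrist camera has in their place "mount" (4x4, takes a point from camera to tool coordinates, whose origin is the TCP and whose axes are the flange's). Camera axes: x right, y down, z forward; pixel columns grow to the right and rows downward; lengths in m; the calibration is good to about 2 mm. The wrist camera is an equidistant fisheye: a pixel r from the principal point sees the ray r / f radians off the axis. A picture is of the moment at which its call begins: read the wrist's pose just before it. camera_info takes no time and is no camera call.
- sign_off(): hands the job in; it is judged then, once.
The state is a dict: "time": time; "joints": joint angles; "dq": joint speeds; "tau": joint torques, N m; "tcp_pos": TCP position; "tool_rot": TCP orientation; "force": force on the tool from outside, world axes, zero at the start; "torque": the same for the moment, N m; "finger_gap": finger opening in m; "grasp_force": force on a finger pad.
Only numpy, scipy, OpenCV 4.12 (cv2) and the standard library are available. Lean on these libraries where they do the work, as an engineer would, in place of code of your own. Each camera call takes 0.05 s, during which the arm holds its last target. There are 200 camera calls.

### The job

Take the sample board out of its slotted block by the black grip and hook its hanger onto the rail of the drying rack at the open end, where no keeper strip runs above the rail. Then slide it along the rail under the keeper until the board hangs centred on the small pointer on the rack's base, and let go so that it hangs still and upright. Do not drop the board, and leave the tin, the pot and the roll of tape where they are.

Things in the scene. Friction and masses are not known exactly. Their poses are not given: they have to be found in the camera images.
- drying_rack: Fixed drying rack: plywood base 64 x 410 x 18 mm (x, y, z), two wooden posts 34 x 14 mm, 216 mm high, at y = +-190 mm, carrying a steel rail of 12 mm diameter along y; rail axis at x = 0, z = 190 mm, clear from y = -183 to +183 mm. Origin: centre of the underside, on the bench; x points away from the robot, +y to its left.
- rail_open (a point): On the rail axis, in the middle of the open end: the stretch from y = +45 to +183 mm in the rack's frame (the robot's left) has nothing above the rail, and a hook can be put on there.
- keeper_end (a point): Left end (rack y = +45 mm) of the flat aluminium keeper strip, which runs above the rail from here to the right post (x = 2 to 14 mm, z = 207 to 213 mm in the rack's frame). Hooks cannot be put on or lifted off below it; a seated hanger slides under it with about 6 mm to spare. A thin upright 32 mm behind the rail axis, at y = 29 to 43 mm, carries it.
- pointer: Small dark steel pointer, 14 x 26 mm, 22 mm high, a wedge with its tip up, fixed on the front of the rack's base, 21 mm in front of the rail axis, below the keeper-covered part of the rail. Its axes are the rack's. Origin: centre of its underside. The board's middle must hang in line with it along y.
- pointer_tip (a point): The tip of the pointer, 22 mm above its origin.
- sample_hanger: Loose dark wooden board (10 mm thick in x, 64 wide in y, 80 high) under a flat steel hanger 24 mm wide with a black grip on top; 174 mm high in all, 0.11 to 0.23 kg. Origin: level with the board's lower edge, straight below the rail seat (board's middle plane at x = +4 mm). On the rail its x axis points as the rack's x does; it balances upright there.
- hook_gap (a point): Middle of the hook's mouth, 34 mm below and 12 mm behind the rail seat. The hook opens to the back (+x): the rail enters here level, through the 31 mm high gap between the foot strip on the board (z = 85 mm) and the lip's lower end (z = 116 mm); then the hanger is lowered about 30 mm onto the rail. Inside, strip (x = -15.5 mm) and lip (x = +10 to 14.5 mm) stand 25 mm apart.
- rail_seat (a point): Underside of the crown where the rail's top rests, 134.5 mm above the sample_hanger's origin, in the middle of its width; the crown is bent 45 degrees down on both sides and so centres itself on the rail. Hooked and seated, this point lies 196 mm above the rack's origin, at the rack's x = 0.
- grip (a point): Centre of the black grip: a block 14 mm (x) by 22 mm (y) by 34 mm high, 18 mm in front of the rail seat and 22 mm above it; take it from above with the fingers closing along the hanger's y. The crown's top face lies 17 mm below this point.
- stand: Fixed wooden block 50 x 100 x 40 mm with a slot (12 x 66 mm, 30 mm deep) in which the board stands upright with 2 mm of play; lift it at least 35 mm to clear. Origin: centre of the underside.
- stain_tin: Bystander: round paint tin, 78 mm across, 77 mm high, behind the rack. Origin: centre of the underside.
- wax_pot: Bystander: round white pot with a blue band, 69 mm across, 41 mm high, behind the rack. Origin: centre of the underside.
- masking_tape: Bystander: roll of tape lying flat, 98 mm across, 25 mm high, to the right of the stand. Origin: centre of the underside.
There are look-alikes about, which are no part of the job. Of the things that look like the sample_hanger, the larger one is meant.

How it is judged:
By the outcome, as a careful person would: the job done as asked, in the order asked, and still so for the second after the job is handed in, with the robot touching nothing.
It also fails if it takes over 48 s, if anything falls off the work surface, if the arm or the gripper's body presses on something with over 40 N, if the wrist force passes 120 N, or if a joint passes its speed limit or range.

## Working session

There is one attempt and no reset: what is moved stays moved. The work goes in short steps, Python scripts to look and compute and a shell command to move; the robot and the scene stay as the last step left them, time stands still between calls to the robot, and variables do not carry over. Pictures are saved under pics/ and viewed, at most 10 in all, crops included, and the job is handed in when it is done.

```bash
mkdir -p pics
cat > h.py <<'E'
import numpy as np, cv2
from cell import observe, capture, camera_info
from scipy.spatial.transform import Rotation as R
def pose(name):
    i=camera_info(name); a=np.array(i["attitude"],float)
    M=a if a.shape==(3,3) else R.from_quat(a).as_matrix()
    return np.array(i["K"]),np.array(i["xyz"]),M
def ray(name,u,v):
    K,o,M=pose(name); d=M@np.linalg.inv(K)@[u,v,1]; return o,d/np.linalg.norm(d)
def onz(name,u,v,z):
    o,d=ray(name,u,v); return o+d*(z-o[2])/d[2]
def onx(name,u,v,x):
    o,d=ray(name,u,v); return o+d*(x-o[0])/d[0]
def proj(name,p):
    K,o,M=pose(name); q=K@(M.T@(np.array(p)-o)); return q[:2]/q[2]
def tri(n1,p1,n2,p2):
    o1,d1=ray(n1,*p1);o2,d2=ray(n2,*p2)
    s=np.linalg.lstsq(np.c_[d1,-d2],o2-o1,rcond=None)[0]
    a,b=o1+s[0]*d1,o2+s[1]*d2; return (a+b)/2,np.linalg.norm(a-b)
E
python3 - <<'E'
from h import *
print(observe())
for n in("scene","side","wrist"):
    print(n,camera_info(n)); cv2.imwrite(f"pics/{n}0.png",capture(n))
E
```

```text
{'time': 0.0, 'joints': array([ 1.10569697e+00,  5.28294220e-02,  1.40174640e+00,  2.34303469e-05,
        1.68860008e+00, -7.02878462e-02]), 'dq': array([ 1.50855842e-05, -6.78978048e-04, -6.56170461e-04,  8.86798667e-04,
       -3.58975882e-04, -1.42979481e-03]), 'tau': array([ 1.00677091e-03, -3.81663072e+01, -3.60187769e+01,  1.11977915e-04,
        6.15425044e-03, -1.77940393e-05]), 'tcp_pos': array([0.20178005, 0.48438503, 0.2554653 ]), 'tool_rot': array([ 1.96124730e-01,  9.80578637e-01, -7.60355955e-04, -2.20612659e-04]), 'force': array([-0.42184893, -0.32105735, -0.15840333]), 'torque': array([ 0.01208202,  0.02506285, -0.05556075]), 'grasp_force': 0.0, 'finger_gap': 0.08520341489678825}
scene {'K': array([[485.64240401,   0.        , 324.71561603],
       [  0.        , 485.64240401, 238.90931029],
       [  0.        ,   0.        ,   1.        ]]), 'xyz': array([ 0.79992554, -0.32708961,  0.94235072]), 'attitude': array([ 0.92593545,  0.23695968, -0.07297562, -0.28490034])}
side {'K': array([[473.45478911,   0.        , 321.10835463],
       [  0.        , 473.45478911, 237.2446192 ],
       [  0.        ,   0.        ,   1.        ]]), 'xyz': array([ 0.08071509, -0.17682986,  0.84613339]), 'attitude': array([ 0.83756715, -0.43757632,  0.15381777, -0.2887011 ])}
wrist {'K': array([[371.64829954,   0.        , 316.07839656],
       [  0.        , 371.64829954, 237.18304136],
       [  0.        ,   0.        ,   1.        ]]), 'mount': array([[ 2.69329092e-07, -9.53740759e-01, -3.00630278e-01,
         7.65688312e-02],
       [ 9.99999819e-01,  1.81271290e-04, -5.74181984e-04,
        -3.00784228e-04],
       [ 6.02116400e-04, -3.00630223e-01,  9.53740587e-01,
        -1.17300215e-01],
       [ 0.00000000e+00,  0.00000000e+00,  0.00000000e+00,
         1.00000000e+00]])}
```

View pics/scene0.png

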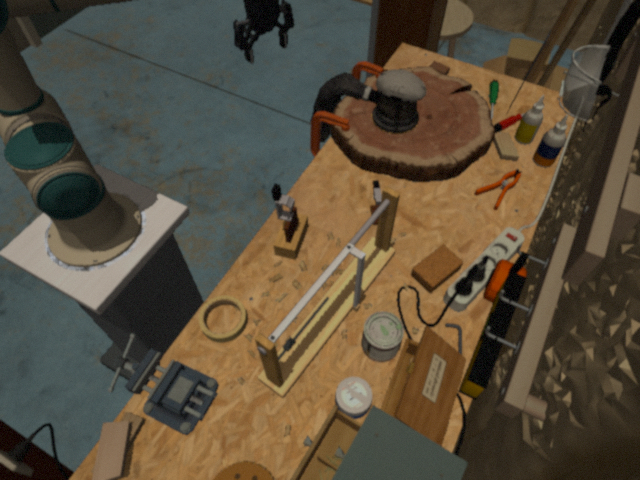

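View pics/side0.png

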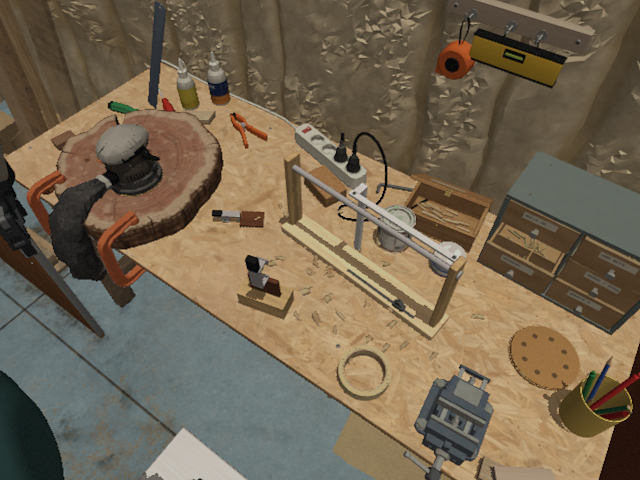

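In side: standing hanger at (258,275), a small one lying flat at (238,217). Scene: the same two at (288,215) and (378,190). The upright, larger one in the slotted block is meant. I'll check that in one close crop that also shows the rack.

Run:
```python
import cv2,numpy as np
s=cv2.imread("pics/side0.png");c=cv2.imread("pics/scene0.png")
a=cv2.resize(s[235:325,225:315],(400,400),interpolation=2)   # x4.44
b=cv2.resize(c[170:270,250:350],(400,400),interpolation=2)   # x4
d=cv2.resize(s[255:340,370:470],(400,200*85*2//100-140),interpolation=2)
d=cv2.resize(s[280:330,370:470],(400,200),interpolation=2) # x4
e=cv2.resize(c[320:370,260:360],(400,200),interpolation=2)
cv2.imwrite("pics/crop.png",np.vstack([np.hstack([a,b]),np.hstack([d,e])]))
```

```text
(no output)
```

View pics/crop.png

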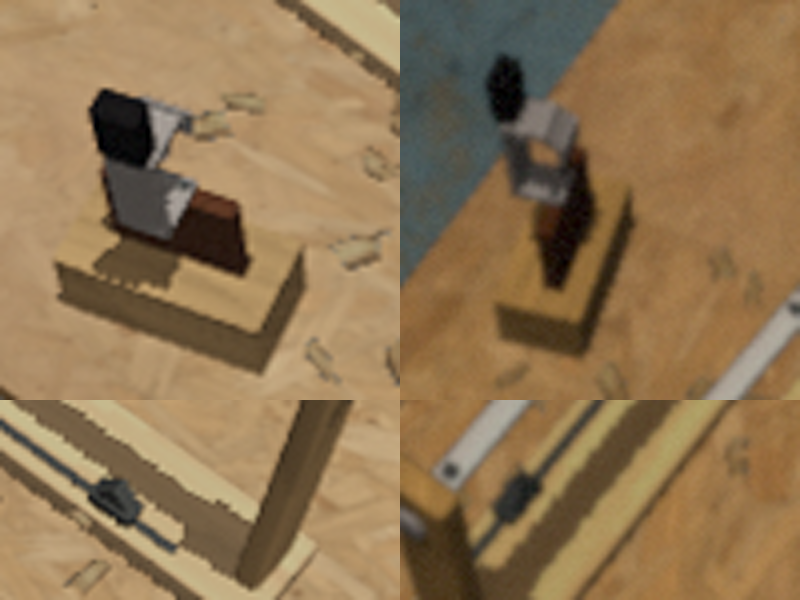

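Crop confirms it: the large hanger stands in the block, hook open away from the robot. The pointer is at about side (400,300), scene (289,344). Next I'll enlarge the rack for its corners.

Run:
```python
import cv2,numpy as np
s=cv2.imread("pics/side0.png");c=cv2.imread("pics/scene0.png")
a=cv2.resize(s[145:345,270:470],(600,600),interpolation=2)[:, :] # x3
cv2.imwrite("pics/rs.png",a)
b=cv2.resize(c[180:400,240:410],(464,600),interpolation=2) # x2.727
cv2.imwrite("pics/rc.png",b)
from h import *
print("tip",tri("side",(400,299.5),"scene",(288.75,343.7)))
print("griptop",tri("side",(252.5,256.8),"scene",(276.2,185.5)),onz("side",252.5,256.8,.1835),onz("scene",276.2,185.5,.1835))
for p in[(237.4,292.4),(284.6,309.7),(293.2,290.6)]:print("stand",onz("side",*p,.04))
```

```text
tip (array([ 0.56324279, -0.03797045,  0.04136781]), np.float64(0.006214069233927368))
griptop (array([0.4052797 , 0.18766251, 0.18981768]), np.float64(0.0022820024178897918)) [0.4079801  0.18986398 0.1835    ] [0.4017778 0.1933691 0.1835   ]
stand [0.39471339 0.23786485 0.04      ]
stand [0.41727402 0.13744009 0.04      ]
stand [0.46133796 0.14968248 0.04      ]
```

View pics/rs.png

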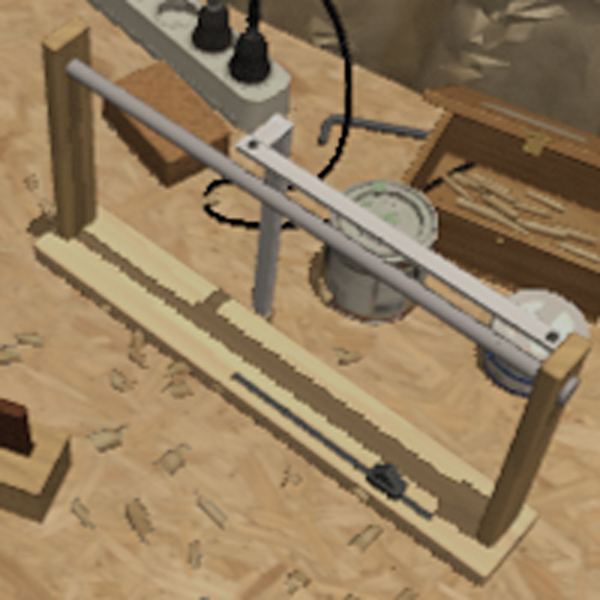

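View pics/rc.png

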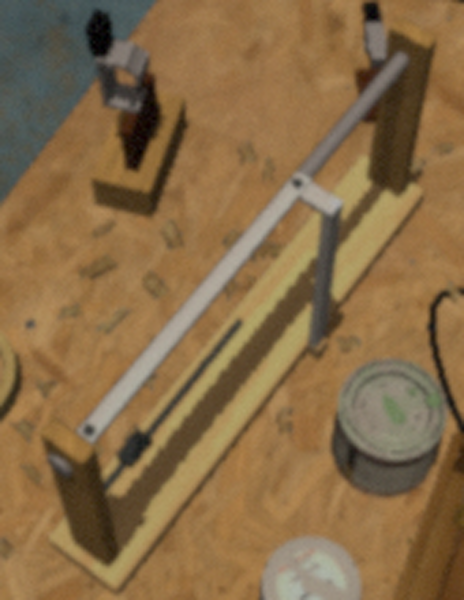

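Side close-up: base corners at (35,238), (483,568), (535,515), rail from (75,65) to (535,365), pointer tip at about (388,465). Scene close-up: base corners at (52,535), (117,580), (422,190), pointer tip at about (135,437). I'll fit the planar poses from these points and known dimensions.

```bash
cat > fit.py <<'E'
from h import *
from scipy.optimize import least_squares
S=lambda x,y:("side",270+x/3,145+y/3); C=lambda x,y:("scene",240+x/2.729,180+y/2.727)
A=lambda x,y:("side",225+x/4.444,235+y/4.444); B=lambda x,y:("scene",250+(x-400)/4,170+y/4)
rack=[(S(35,238),(-32,205,18)),(S(484,570),(-32,-205,18)),(S(536,515),(32,-205,18)),
 (S(75,67),(0,183,190)),(S(68,32),(0,190,216)),(S(567,353),(0,-190,216)),(S(238,146),(2,45,213)),
 (C(52,535),(-32,-205,18)),(C(117,580),(32,-205,18)),(C(422,190),(32,205,18)),(C(410,36),(0,190,216)),(C(70,437),(0,-190,216)),(C(403,60),(0,183,192)),(C(294,176),(2,45,213))]
stand=[(A(55,255),(-25,50,40)),(A(265,332),(-25,-50,40)),(A(304,247),(25,-50,40)),(B(497,305),(-25,-50,40)),(B(585,325),(25,-50,40)),(B(632,187),(25,50,40))]
# hanger, z of origin 0.010
han=[(A(245,205),(4,-32,90)),(B(583,150),(9,32,90)),(A(120,96),(-18,0,183.5)),(B(506,60),(-18,0,183.5)),(A(104,155),(-25,11,149.5)),(A(147,165),(-25,-11,149.5)),(B(520,118),(-11,-11,149.5)),
 (A(193,118),(14,-12,150-16))]
def fit(pts,x0,cams=("side","scene")):
    pts=[p for p in pts if p[0][0] in cams]
    def f(q,raw=0):
        M=R.from_euler('z',q[2]).as_matrix()
        return np.concatenate([proj(c[0],M@(np.array(m)/1000)+[q[0],q[1],0])-c[1:] for c,m in pts])
    r=least_squares(f,x0,loss='soft_l1'); return r.x,np.round(f(r.x).reshape(-1,2),1)
if __name__=="__main__":
    for n,p,x0 in(("rack",rack,[.55,.07,.2]),("stand",stand,[.43,.19,.2]),("han",han,[.43,.19,.2])):
        for cams in(("side","scene"),("side",),("scene",)):
            q,r=fit(p,x0,cams); print(n,cams,np.round(q,4)); 
            if len(cams)==2: print(r.tolist())
    q,_=fit(rack,[.55,.07,.2]); M=R.from_euler('z',q[2]).as_matrix()
    for c in(S(388,463),C(134,434)):
        p=onz(c[0],c[1],c[2],.040); print("tip in rack",M.T@(p-[q[0],q[1],0]))
E
python3 fit.py
```

```text
rack ('side', 'scene') [ 0.5979  0.0773 -0.1337]
[[-0.8, 1.3], [0.5, 2.8], [1.6, -0.8], [-0.3, 0.0], [-1.0, 0.2], [-0.7, 1.1], [-0.6, -0.7], [-1.8, 1.2], [0.1, 4.5], [2.7, 0.4], [1.5, -1.7], [-1.3, 0.6], [0.8, -0.4], [2.2, -1.5]]
rack ('side',) [ 0.5994  0.0776 -0.1377]
rack ('scene',) [ 0.5964  0.0777 -0.1282]
stand ('side', 'scene') [0.4292 0.1935 0.2306]
[[0.1, 0.8], [-1.0, -0.1], [0.5, -1.4], [-0.1, 0.2], [-0.6, 0.2], [0.5, -0.2]]
stand ('side',) [0.4292 0.1932 0.2097]
stand ('scene',) [0.429  0.1936 0.2456]
han ('side', 'scene') [0.4244 0.1944 0.2765]
[[-2.1, 0.6], [0.7, -1.1], [0.4, 0.6], [0.9, 2.8], [-1.3, -0.0], [0.5, 1.1], [0.5, 3.4], [-0.0, -0.2]]
han ('side',) [0.4255 0.1945 0.2754]
han ('scene',) [0.4197 0.1974 0.1598]Traceback (most recent call last):
  File "fit.py", line 23, in <module>
    q,_=fit(rack,[.55,.07,.2]); M=R.from_euler('z',q[2]).as_matrix()
        ~~~^^^^^^^^^^^^^^^^^^^
  File "fit.py", line 17, in fit
    r=least_squares(f,x0,loss='soft_l1'); return r.x,np.round(f(r.x).reshape(-1,2),1)
    return func(*args, **kwargs)
    result = trf(vector_fun.fun, ve
[... 449 characters left out ...]
ed(xp_copy(self.x))
             ~~~~~~~~~~~~~~~~^^^^^^^^^^^^^^^^^
    return np.atleast_1d(self.fun(x))
                         ~~~~~~~~^^^
    return self.f(x, *self.args, **self.kwargs)
           ~~~~~~^^^^^^^^^^^^^^^^^^^^^^^^^^^^^^
  File "fit.py", line 16, in f
    return np.concatenate([proj(c[0],M@(np.array(m)/1000)+[q[0],q[1],0])-c[1:] for c,m in pts])
                           ~~~~^^^^^^^^^^^^^^^^^^^^^^^^^^^^^^^^^^^^^^^^^
  File "h.py", line 15, in proj
    K,o,M=pose(name); q=K@(M.T@(np.array(p)-o)); return q[:2]/q[2]
          ~~~~^^^^^^
  File "h.py", line 5, in pose
    i=camera_info(name); a=np.array(i["attitude"],float)
ValueError: time passes only in moves, steps and waits
```

```bash
sed -i 's/^import numpy as np, cv2/import numpy as np, cv2, functools/; s/^def pose/@functools.lru_cache\ndef pose/' h.py
cat > goal.py <<'E'
from h import *
def delta(xyz,yaw,o=None):
    """tool-frame shift and z turn (units) to put TCP at xyz, tool y at yaw+90deg, pointing down"""
    o=o or observe(); M=R.from_quat(o["tool_rot"]).as_matrix()
    T=np.c_[[-np.cos(yaw),-np.sin(yaw),0],[-np.sin(yaw),np.cos(yaw),0],[0,0,-1]]
    s=M.T@(np.array(xyz)-o["tcp_pos"])/.2; r=R.from_matrix(M.T@T).as_rotvec(degrees=True)/60
    print("t",o["time"],"tcp",np.round(o["tcp_pos"],4),"shift",np.round(s,4),"turn",np.round(r,4),"gap",round(o["finger_gap"],4),"F",np.round(o["force"],1),round(o["grasp_force"],1))
E
python3 fit.py | grep -v '\[\['
python3 - <<'E'
from goal import *
delta((.4075,.190,.26),.235)
E
```

```text
rack ('side', 'scene') [ 0.5979  0.0773 -0.1337]
rack ('side',) [ 0.5994  0.0776 -0.1377]
rack ('scene',) [ 0.5964  0.0777 -0.1282]
stand ('side', 'scene') [0.4292 0.1935 0.2306]
stand ('side',) [0.4292 0.1932 0.2097]
stand ('scene',) [0.429  0.1936 0.2456]
han ('side', 'scene') [0.4244 0.1944 0.2765]
han ('side',) [0.4255 0.1945 0.2754]
han ('scene',) [0.4197 0.1974 0.1598]
tip in rack [-0.01826674 -0.11413621  0.04      ]
tip in rack [-0.02463311 -0.11393362  0.04      ]
t 0.15 tcp [0.2018 0.4845 0.2557] shift [-1.5156 -0.9635 -0.0205] turn [-1.000e-03 -4.000e-04 -6.014e-01] gap 0.0855 F [ 0.2  0.4 -0.3] 0.0
```

```bash
python3 -m crank '[[[0.7,-0.15,-0.096,0,0,0,0],[0.7,-0.15,-0.096,0,0,0,0],[0.7,-0.15,-0.096,0,0,0,0],[0.7,-0.15,-0.096,0,0,0,0],[0.7,-0.15,-0.096,0,0,0,0],[0.7,-0.15,-0.096,0,0,0,0],[0.7,-0.15,-0.096,0,0,0,0],[0.7,-0.15,-0.096,0,0,0,0],[0.7,-0.15,-0.096,0,0,0,0],[0.7,-0.15,-0.096,0,0,0,0]]]' 40
python3 -m crank '[[[0.7,0,0,0,0,0,-0.12],[0.7,0,0,0,0,0,-0.12],[0.7,0,0,0,0,0,-0.12],[0.7,0,0,0,0,0,-0.12],[0.7,0,0,0,0,0,-0.12],[0.7,0,0,0,0,0,0],[0.7,0,0,0,0,0,0]]]'
python3 - <<'E'
from goal import *
delta((.4075,.190,.1785),.235)
o=observe(); w=capture("wrist"); cv2.imwrite("pics/w1.png",w); np.save("w1.npy",np.r_[o["tcp_pos"],o["tool_rot"]])
E
```

```text
time: 1.15
tcp_pos: [0.4055, 0.1907, 0.2561]
tool_rot: [0.196, 0.981, 0.0, -0.0]
force: [0.7, 0.3, 0.6]
finger_gap: 0.0598
grasp_force: 0.0
time: 1.85
tcp_pos: [0.4049, 0.192, 0.2562]
tool_rot: [-0.115, 0.993, 0.0, -0.0]
force: [-0.0, 0.0, 0.4]
finger_gap: 0.0601
grasp_force: 0.0
t 1.85 tcp [0.4049 0.192  0.2562] shift [-0.0103 -0.0128  0.3883] turn [ 0.     -0.0002 -0.0045] gap 0.0601 F [-0.   0.   0.4] 0.0
```

View pics/w1.png

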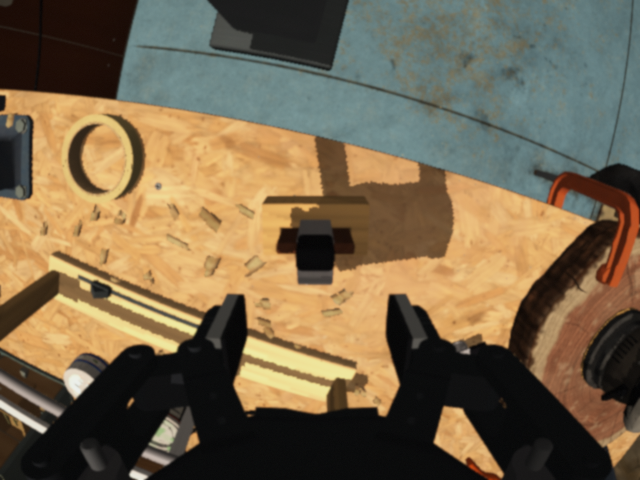

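Wrist view: grip top centred at about (315,254), board and block level with the image rows (yaw good). I'll cast the grip's top onto its height.

```bash
cat >> h.py <<'E'
def wray(u,v,p,q):
    i=camera_info("wrist"); K=np.array(i["K"]); m=np.array(i["mount"])
    a=(u-K[0,2])/K[0,0]; b=(v-K[1,2])/K[1,1]; r=np.hypot(a,b)+1e-12
    d=np.array([np.sin(r)*a/r,np.sin(r)*b/r,np.cos(r)]); Q=R.from_quat(q).as_matrix()
    return p+Q@m[:3,3], Q@m[:3,:3]@d
def wonz(u,v,p,q,z):
    o,d=wray(u,v,p,q); return o+d*(z-o[2])/d[2]
E
python3 - <<'E'
from h import *
w=cv2.imread("pics/w1.png"); n=np.load("w1.npy"); p,q=n[:3],n[3:]
m=(w.max(2)<45).astype(np.uint8); m[:200]=0;m[300:]=0;m[:,:285]=0;m[:,345:]=0
k,l,st,c=cv2.connectedComponentsWithStats(m); print(st[1:][st[1:,4]>50],c[1:][st[1:,4]>50])
for u,v in[(315,254),(296,235),(335,275),(296,275)]: print(wonz(u,v,p,q,.1835))
E
```

```text
[[ 285  229   60   42 1891]] [[314.90481227 248.26811211]]
[0.39795129 0.18918998 0.1835    ]
[0.38973769 0.17682481 0.1835    ]
[0.40754634 0.20285035 0.1835    ]
[0.41249602 0.18173148 0.1835    ]
```

```bash
python3 -m crank '[[[0.7,0,-0.008,0.1,0,0,0],[0.7,0,0,0.1,0,0,0],[0.7,0,0,0.1,0,0,0],[0.7,0,0,0.085,0,0,0],[0.7,0,0,0,0,0,0],[0.7,0,0,0,0,0,0],[0.1,0,0,0,0,0,0],[0.1,0,0,0,0,0,0],[0.1,0,0,0,0,0,0],[0.1,0,0,0,0,0,0]]]' 60
python3 -m crank '[[[0.1,0,0,0,0,0,0],[0.1,0,0,0,0,0,0],[0.1,0,0,0,0,0,0]]]'
python3 - <<'E'
from goal import *
delta((.4075,.190,.1785),.235)
cv2.imwrite("pics/s1.png",capture("side")[200:350,180:380])
E
```

```text
time: 2.9
tcp_pos: [0.4057, 0.1907, 0.1803]
tool_rot: [-0.116, 0.993, 0.0, 0.001]
force: [-1.0, 0.1, 5.7]
finger_gap: 0.021
grasp_force: 58.8
time: 3.2
tcp_pos: [0.4057, 0.1907, 0.1803]
tool_rot: [-0.117, 0.993, 0.0, 0.001]
force: [-1.0, 0.7, 5.9]
finger_gap: 0.0211
grasp_force: 59.0
t 3.2 tcp [0.4057 0.1907 0.1803] shift [-0.0078 -0.0055  0.0091] turn [ 0.0005  0.0017 -0.0014] gap 0.0211 F [-1.   0.7  5.9] 59.0
```

```bash
python3 -m crank '[[[0.1,0,0,-0.05,0,0,0],[0.1,0,0,-0.1,0,0,0],[0.1,0,0,-0.1,0,0,0],[0.1,0,0,-0.1,0,0,0],[0.1,0,0,-0.1,0,0,0],[0.1,0,0,0,0,0,0],[0.1,0,0,0,0,0,0]]]'
python3 - <<'E'
from goal import *
q=[.5979,.0773,-.1337]; M=R.from_euler('z',q[2]).as_matrix()
pre=M@[-.068,.112,0]+[q[0],q[1],.27]; print(pre); delta(pre,q[2])
a=cv2.resize(capture("side")[160:310,200:350],(450,450),interpolation=2); b=cv2.resize(capture("scene")[120:270,230:347],(350,450),interpolation=2)
cv2.imwrite("pics/lift.png",np.hstack([a,b]))
E
```

```text
time: 3.95
tcp_pos: [0.4052, 0.1904, 0.2687]
tool_rot: [-0.116, 0.993, -0.0, -0.0]
force: [-0.5, 0.4, -1.7]
finger_gap: 0.0211
grasp_force: 59.0
[0.5454367  0.19736499 0.27      ]
t 3.95 tcp [0.4052 0.1904 0.2687] shift [-0.6901 -0.1282 -0.0067] turn [-2.000e-04 -5.000e-04  3.506e-01] gap 0.0211 F [-0.5  0.4 -1.7] 59.0
```

View pics/lift.png

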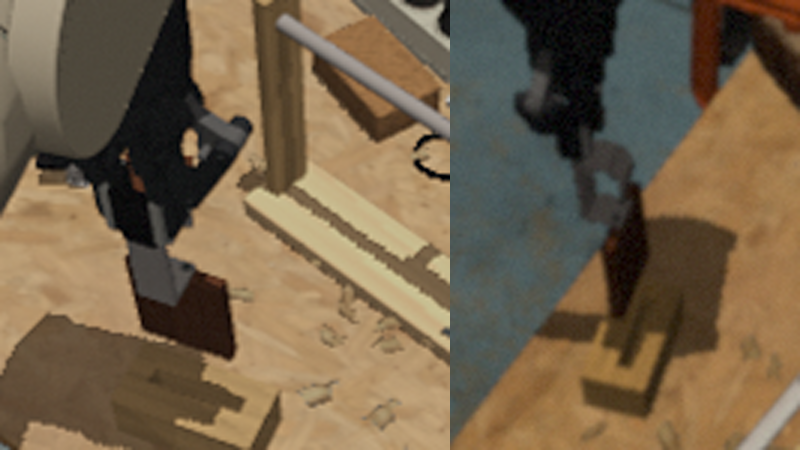

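Lift view: the board hangs upright, clear of the block; side-crop corners (145,333), (233,357), (127,255). I'll solve its origin relative to the TCP.

Run:
```python
from goal import *
from scipy.optimize import least_squares
S=lambda x,y:("side",200+x/3,160+y/3); C=lambda x,y:("scene",230+(x-450)/2.99,120+y/3)
P=[(S(145,333),(-1,32,0)),(S(233,357),(-1,-32,0)),(S(127,255),(-1,32,80)),(S(235,285),(9,-32,80)),(C(638,184),(9,32,80)),(C(606,292),(-1,-32,0)),(C(627,318),(9,-32,0))]
t=np.array([.4052,.1904,.2687]);M=R.from_euler('z',.235).as_matrix()
for cs in(("side","scene"),("side",),("scene",)):
    Q=[p for p in P if p[0][0] in cs]
    f=lambda o:np.concatenate([proj(c[0],M@np.array(m)/1000+o)-c[1:] for c,m in Q])
    r=least_squares(f,[.42,.19,.1],loss='soft_l1'); print(cs,"TCP in hanger",np.round(M.T@(t-r.x)*1000,1),np.round(f(r.x),1))
```

```text
('side', 'scene') TCP in hanger [-18.9   5.7 163.6] [-0.8 -0.3  0.8  2.2 -0.2  0.  -0.5 -3.5  0.9 -1.5  0.1  8.6 -2.4  1. ]
('side',) TCP in hanger [-33.4  -3.6 187.8] [-0.2 -0.5  0.4  1.6  0.6  0.7 -0.9 -3. ]
('scene',) TCP in hanger [ 11.6 -70.3 261.8] [ 0.3 -0.   0.8  5.  -2.2 -2.8]
```

```bash
python3 -m crank '[[[0.1,-0.1,-0.018,0.006,0,0,0],[0.1,-0.1,-0.018,0.006,0,0,0],[0.1,-0.1,-0.018,0.006,0,0,0],[0.1,-0.1,-0.018,0.006,0,0,0],[0.1,-0.1,-0.018,0.006,0,0,0],[0.1,-0.1,-0.018,0.006,0,0,0],[0.1,-0.09,-0.02,0.006,0,0,0],[0.1,0,0,0,0,0,0.117],[0.1,0,0,0,0,0,0.117],[0.1,0,0,0,0,0,0.117]]]'
python3 -m crank '[[[0.1,0,0,0,0,0,0],[0.1,0,0,0,0,0,0],[0.1,0,0,0,0,0,0]]]'
python3 - <<'E'
from goal import *
q=[.5979,.0773,-.1337]; M=R.from_euler('z',q[2]).as_matrix()
for x in(-.0685,-.0185): delta(M@[x,.112,0]+[q[0],q[1],.2595],q[2])
a=cv2.resize(capture("side")[130:255,255:380],(450,450),interpolation=2); b=cv2.resize(capture("scene")[150:275,300:397],(350,450),interpolation=2)
cv2.imwrite("pics/pre.png",np.hstack([a,b]))
E
```

```text
time: 5.05
tcp_pos: [0.5453, 0.1973, 0.259]
tool_rot: [0.07, 0.998, -0.001, -0.001]
force: [0.1, 0.1, -2.0]
finger_gap: 0.0206
grasp_force: 58.9
time: 5.35
tcp_pos: [0.5454, 0.1975, 0.2604]
tool_rot: [0.066, 0.998, -0.0, -0.0]
force: [0.2, 0.0, -1.6]
finger_gap: 0.0209
grasp_force: 58.9
t 5.35 tcp [0.5454 0.1975 0.2604] shift [ 0.0021 -0.0005  0.0044] turn [-0.0003 -0.0008  0.002 ] gap 0.0209 F [ 0.2  0.  -1.6] 58.9
t 5.35 tcp [0.5454 0.1975 0.2604] shift [-0.2479 -0.001   0.0042] turn [-0.0003 -0.0008  0.002 ] gap 0.0209 F [ 0.2  0.  -1.6] 58.9
```

View pics/pre.png

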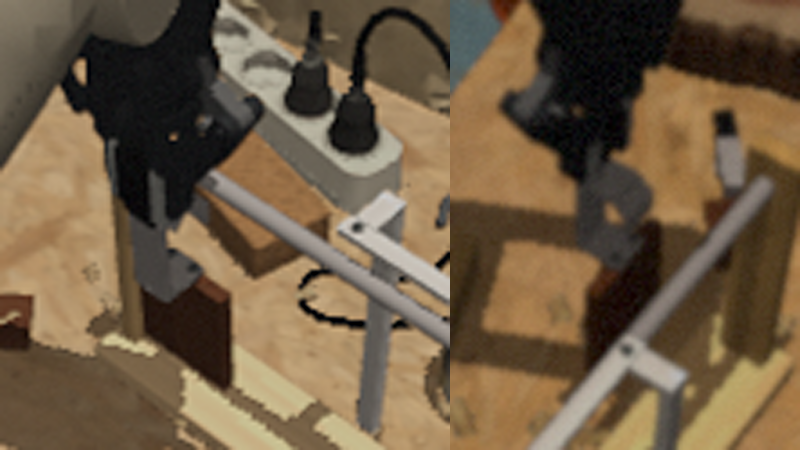

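Board is in front of the rail at the open end, left of the keeper (scene-crop lip ≈(640,235), keeper end ≈(628,348)). Now inserting the hook in small steps, watching the force.

```bash
python3 -m crank '[[[0.1,-0.03,0,0.004,0,0,0],[0.1,-0.03,0,0,0,0,0],[0.1,-0.03,0,0,0,0,0],[0.1,-0.03,0,0,0,0,0],[0.1,-0.03,0,0,0,0,0],[0.1,0,0,0,0,0,0]]]'
```

```text
time: 6.05
tcp_pos: [0.5759, 0.1932, 0.2598]
tool_rot: [0.067, 0.998, -0.0, -0.0]
force: [-0.0, -0.3, -2.9]
finger_gap: 0.0213
grasp_force: 58.9
```

```bash
python3 -m crank '[[[0.1,-0.03,0,0,0,0,0],[0.1,-0.03,0,0,0,0,0],[0.1,-0.02,0,0,0,0,0],[0.1,-0.02,0,0,0,0,0],[0.1,0,0,0,0,0,0],[0.1,0,0,0,0,0,0]]]'
python3 - <<'E'
from goal import *
q=[.5979,.0773,-.1337]; M=R.from_euler('z',q[2]).as_matrix()
delta(M@[-.0185,.112,0]+[q[0],q[1],.2595],q[2])
a=cv2.resize(capture("side")[130:255,255:380],(450,450),interpolation=2); b=cv2.resize(capture("scene")[150:275,300:397],(350,450),interpolation=2)
cv2.imwrite("pics/in.png",np.hstack([a,b]))
E
```

```text
time: 6.65
tcp_pos: [0.5951, 0.1908, 0.2601]
tool_rot: [0.067, 0.998, 0.0, -0.0]
force: [0.3, 0.1, -1.4]
finger_gap: 0.0207
grasp_force: 58.9
t 6.65 tcp [0.5951 0.1908 0.2601] shift [ 0.003  -0.0007  0.0028] turn [ 0.0001 -0.0001 -0.0003] gap 0.0207 F [ 0.3  0.1 -1.4] 58.9
```

View pics/in.png

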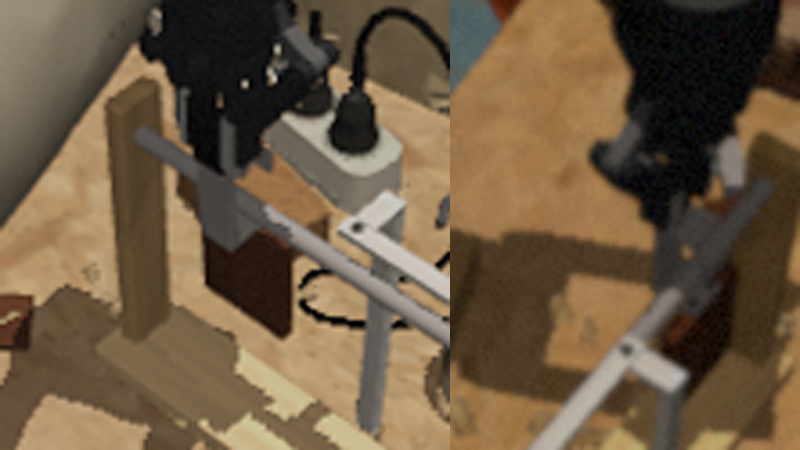

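The rail now runs inside the hook (side crop: strip in front of the rail at (225,205)), with no contact force. Lowering.

```bash
python3 -m crank '[[[0.1,0,0,0.025,0,0,0],[0.1,0,0,0.025,0,0,0],[0.1,0,0,0.025,0,0,0],[0.1,0,0,0.025,0,0,0],[0.1,0,0,0,0,0,0]]]'
```

```text
time: 7.25
tcp_pos: [0.5947, 0.1907, 0.2388]
tool_rot: [0.067, 0.998, -0.0, -0.001]
force: [0.9, -0.0, -1.7]
finger_gap: 0.0205
grasp_force: 58.9
```

```bash
python3 -m crank '[[[0.1,0,0,0.01,0,0,0],[0.1,0,0,0.01,0,0,0],[0.1,0,0,0,0,0,0]]]'; python3 -m crank '[[[0.1,0,0,0.008,0,0,0],[0.1,0,0,0.007,0,0,0],[0.1,0,0,0,0,0,0]]]'
```

```text
time: 7.55
tcp_pos: [0.595, 0.1908, 0.2359]
tool_rot: [0.067, 0.998, -0.0, -0.0]
force: [-0.4, 0.7, -0.9]
finger_gap: 0.0212
grasp_force: 58.9
time: 7.85
tcp_pos: [0.595, 0.1908, 0.2328]
tool_rot: [0.067, 0.998, -0.0, -0.0]
force: [-0.3, 0.5, -1.0]
finger_gap: 0.0209
grasp_force: 58.9
```

```bash
python3 -m crank '[[[0.1,0,0,0.006,0,0,0],[0.1,0,0,0,0,0,0],[0.1,0,0,0,0,0,0]]]'; python3 -m crank '[[[0.1,0,0,0.006,0,0,0],[0.1,0,0,0,0,0,0],[0.1,0,0,0,0,0,0]]]'
```

```text
time: 8.15
tcp_pos: [0.5951, 0.1908, 0.2322]
tool_rot: [0.067, 0.998, 0.0, 0.0]
force: [-0.8, -0.4, 0.5]
finger_gap: 0.0209
grasp_force: 59.3
time: 8.45
tcp_pos: [0.5951, 0.1908, 0.2321]
tool_rot: [0.067, 0.998, 0.0, 0.001]
force: [-3.1, -0.8, 5.4]
finger_gap: 0.0207
grasp_force: 60.0
```

```bash
python3 -m crank '[[[0.1,0.005,0,-0.007,0,0,0],[0.1,0,-0.03,0,0,0,0],[0.1,0,-0.05,0,0,0,0],[0.1,0,-0.05,0,0,0,0],[0.1,0,-0.05,0,0,0,0],[0.1,0,-0.05,0,0,0,0],[0.1,0,-0.05,0,0,0,0],[0.1,0,0,0,0,0,0]]]'
python3 - <<'E'
from goal import *
q=[.5979,.0773,-.1337]; M=R.from_euler('z',q[2]).as_matrix()
o=observe();print(M.T@(o["tcp_pos"]-[q[0],q[1],0]));delta(M@[-.0185,-.114,0]+[q[0],q[1],.232],q[2])
E
```

```text
time: 9.25
tcp_pos: [0.5866, 0.1338, 0.2321]
tool_rot: [0.068, 0.998, -0.0, -0.0]
force: [0.8, -0.7, -1.6]
finger_gap: 0.0209
grasp_force: 59.0
[-0.01877507  0.05447538  0.23205022]
t 9.25 tcp [0.5866 0.1338 0.2321] shift [-3.200e-03 -8.424e-01  7.000e-04] turn [-0.0005 -0.0001 -0.0021] gap 0.0209 F [ 0.8 -0.7 -1.6] 59.0
```

```bash
python3 -m crank '[[[0.1,0,-0.05,0,0,0,0],[0.1,0,-0.05,0,0,0,0],[0.1,0,-0.05,0,0,0,0],[0.1,0,-0.05,0,0,0,0],[0.1,0,-0.05,0,0,0,0],[0.1,0,-0.05,0,0,0,0],[0.1,0,-0.05,0,0,0,0],[0.1,0,0,0,0,0,0]]]'
```

```text
time: 10.05
tcp_pos: [0.5772, 0.0647, 0.2321]
tool_rot: [0.068, 0.998, -0.0, 0.0]
force: [-0.1, -0.7, -1.4]
finger_gap: 0.0207
grasp_force: 59.0
```

```bash
python3 -m crank '[[[0.1,0,-0.05,0,0,0,0],[0.1,0,-0.05,0,0,0,0],[0.1,0,-0.05,0,0,0,0],[0.1,0,-0.05,0,0,0,0],[0.1,0,-0.05,0,0,0,0],[0.1,0,-0.05,0,0,0,0],[0.1,0,-0.05,0,0,0,0],[0.1,0,-0.04,0,0,0,0],[0.1,0,0,0,0,0,0],[0.1,0,0,0,0,0,0]]]'
python3 - <<'E'
from goal import *
q=[.5979,.0773,-.1337]; M=R.from_euler('z',q[2]).as_matrix()
o=observe();print(M.T@(o["tcp_pos"]-[q[0],q[1],0]));delta(M@[-.0185,-.114,0]+[q[0],q[1],.232],q[2])
np.save("w2.npy",np.r_[o["tcp_pos"],o["tool_rot"]])
A,B,W=capture("side"),capture("scene"),capture("wrist")
for n,i in(("A2",A),("B2",B),("W2",W)): cv2.imwrite(f"pics/{n}.png",i)
a=cv2.resize(A[190:340,340:490],(450,450),interpolation=2); b=cv2.resize(B[240:390,240:357],(350,450),interpolation=2)
cv2.imwrite("pics/slid.png",np.hstack([a,b]))
E
```

```text
time: 11.05
tcp_pos: [0.5668, -0.0113, 0.2321]
tool_rot: [0.067, 0.998, 0.0, 0.0]
force: [-0.1, 0.3, -1.0]
finger_gap: 0.0209
grasp_force: 59.0
[-0.01897372 -0.09192739  0.23210971]
t 11.05 tcp [ 0.5668 -0.0113  0.2321] shift [-0.0024 -0.1104  0.0005] turn [ 0.0003  0.     -0.0006] gap 0.0209 F [-0.1  0.3 -1. ] 59.0
```

View pics/slid.png

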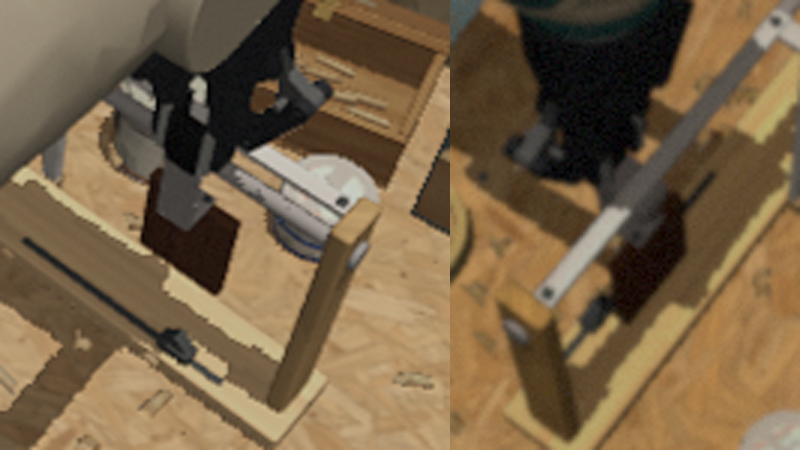

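Slid view: hook under the keeper, board about 20 mm left of the pointer (side crop: pointer ≈(178,340), board bottom corners (142,243), (220,293)). Now a numeric comparison of board and pointer within each camera view.

```bash
cat > cmp.py <<'E'
from h import *
from scipy.optimize import brentq
q=[.5979,.0773,-.1337]; M=R.from_euler('z',q[2]).as_matrix()
W=lambda p:M@(np.array(p)/1000)+[q[0],q[1],0]
def sil(cam,V): # centroid and bounds of projected hull
    h=cv2.convexHull(np.float32([proj(cam,W(v)) for v in V]))[:,0]; m=cv2.moments(h); return np.array([m["m10"],m["m01"]])/m["m00"],h.min(0),h.max(0),m["m00"]
wedge=lambda y:[(-21+a,y+b,18) for a in(-7,7) for b in(-13,13)]+[(-21+a,y,40) for a in(-7,7)]
def blob(f,box,thr):
    i=cv2.imread(f); g=i.max(2); u0,v0,u1,v1=box
    m=np.zeros_like(g); m[v0:v1,u0:u1]=(g[v0:v1,u0:u1]<thr)
    m=cv2.morphologyEx(m,cv2.MORPH_OPEN,np.ones((5,5),np.uint8))
    k,l,s,c=cv2.connectedComponentsWithStats(m); j=1+s[1:,4].argmax(); return c[j],s[j]
E
python3 - <<'E'
from cmp import *
for cam,f,box in(("side","pics/side0.png",(380,285,420,320)),("scene","pics/scene0.png",(275,330,305,360))):
    for t in(70,85,100):
        try: c,s=blob(f,box,t)
        except ValueError: continue
        e=min((np.hypot(*(sil(cam,wedge(y))[0]-c)),y) for y in np.arange(-130,-95,.25))
        print(cam,t,np.round(c,1),s,"y",e[1],"res",round(e[0],1),np.round(sil(cam,wedge(e[1]))[1:3],0).tolist(),round(sil(cam,wedge(e[1]))[3]))
# board corner bottom in each view -> y on planes
def ony(cam,u,v,X):
    o,d=ray(cam,u,v); o=M.T@(o-[q[0],q[1],0]);d=M.T@d; return (o+d*(X-o[0])/d[0])*1000
for n,p in(("L",(142,243)),("R",(220,293)),("Ltop",(155,168)),("Rtop",(240,220))): print(n,np.round(ony("side",340+p[0]/3,190+p[1]/3,-.001),1))
print("pred side L,R",[np.round((proj("side",W(v))-[340,190])*3) for v in((-1,-60,62),(-1,-124,62))])
E
```

```text
side 70 [396.  303.5] [394 301   5   6  30] y -109.75 res 0.2 [[388.0, 297.0], [403.0, 311.0]] 114
side 85 [398.3 304.7] [393 300  11  11  91] y -115.0 res 0.2 [[390.0, 298.0], [405.0, 312.0]] 115
side 100 [398.4 304.6] [393 300  11  11  93] y -115.0 res 0.3 [[390.0, 298.0], [405.0, 312.0]] 115
scene 70 [289.  343.5] [285 339   9  10  65] y -115.5 res 1.5 [[284.0, 338.0], [297.0, 352.0]] 107
scene 85 [288.5 343.9] [284 339  10  11  78] y -116.75 res 1.6 [[283.0, 339.0], [297.0, 353.0]] 107
scene 100 [298.  352.1] [292 345  13  15 117] y -117.25 res 11.0 [[283.0, 339.0], [297.0, 353.0]] 107
L [ -1.  -66.6  72.8]
R [  -1.  -128.1   77.8]
Ltop [ -1. -65. 153.]
Rtop [  -1.  -127.2  157.6]
pred side L,R [array([132., 247.]), array([211., 302.])]
```

```bash
cat >> cmp.py <<'E'
def wproj(P,p,qq):
    i=camera_info_w; K=np.array(i["K"]); m=np.array(i["mount"]); Q=R.from_quat(qq).as_matrix()
    c=m[:3,:3].T@(Q.T@(np.array(P)-p)-m[:3,3]); t=np.arctan2(np.hypot(c[0],c[1]),c[2]); h=np.hypot(c[0],c[1])
    return np.array([K[0,2]+K[0,0]*t*c[0]/h,K[1,2]+K[1,1]*t*c[1]/h])
camera_info_w=camera_info("wrist")
E
python3 - <<'E'
from cmp import *
n=np.load("w2.npy");p,qq=n[:3],n[3:]
w=cv2.imread("pics/W2.png")
for y in(-110,-116): print("tip",y,np.round(wproj(W((-21,y,40)),p,qq),1))
for v in wedge(-114): print(np.round(wproj(W(v),p,qq),1),end=" ")
print()
for v in((-1,-60,61.5),(-1,-124,61.5),(-1,-60,141),(-1,-124,141)): print("board",np.round(wproj(W(v),p,qq),1))
c=wproj(W((-21,-114,30)),p,qq).astype(int)
g=w.max(2)[c[1]-26:c[1]+26:2,c[0]-44:c[0]+44:2]; print(c)
for r in g: print(" ".join(f"{x:3d}" for x in r))
E
```

```text
tip -110 [295.5 211.7]
tip -116 [288.6 211.8]
[278.1 198.7] [306.6 198.6] [278.5 213.6] [306.7 213.5] [290.7 203.8] [291.  219.7] 
board [355.7 241.7]
board [277.5 241.8]
board [368.5 281.8]
board [265.  281.9]
[291 209]
247 245 243 245 245 245 245 243 241 239 238 238 237 236 238 244 247 246 243 241 241 243 243 243 243 244 244 243 245 246 247 246 247 248 249 249 249 249 247 214 139 127 123 125
247 246 242 242 241 241 243 242 239 238 238 238 239 240 240 241 242 244 245 243 242 241 239 237 232 235 236 235 237 238 234 210 239 248 248 247 247 248 226 161 133 129 130 131
242 240 237 232 231 234 236 236 229 229 231 216 227 241 241 234 228 228 233 226 221 243 237 215 187 206 214 216 218 210 183 179 230 235 233 200 217 242 199 131 126 128 128 128
180 162 160 154 177 190 189 179 145 142 144 134 167 198 196 158 137 135 137 135 154 196 182 144 178 204 222 228 223 199 168 140 135 133 132 123 142 170 139 114 113 114 115 115
155 156 161 165 160 159 169 174 173 175 177 178 173 168 173 184 186 186 188 189 185 175 174 184 194 184 201 210 207 194 189 194 194 188 192 173 158 139 135 134 135 134 134 134
[... 2996 characters left out ...]
 160 160 159 159 160 160 161 160 160 161 161 161 161 161 162 161 162 162 162 162 162 162 162 162 162 162 162 162 162 162 161 162 161 162 161 162 162 162 163 162 163 163 163
159 160 160 160 159 158 159 160 159 160 160 160 161 161 160 161 160 160 160 161 161 161 160 160 161 161 160 160 160 160 160 160 160 160 160 161 160 160 159 161 160 161 161 161
161 161 162 160 161 161 161 161 160 160 160 161 161 161 160 161 161 161 161 161 161 161 162 160 160 160 160 160 161 160 161 160 160 161 161 161 160 160 160 160 160 160 160 159
165 165 164 165 164 164 165 165 165 165 164 165 165 165 164 165 165 165 165 165 165 165 165 166 165 164 164 164 164 165 164 164 164 164 165 165 164 164 164 164 164 164 163 163
```

Run:
```python
from cmp import *
w=cv2.imread("pics/W2.png").astype(int)
for v in(236,240,243,246,250,256,262,268):
    print(v,[tuple(w[v,u]) [2] for u in range(256,380,2)])
```

```text
236 [np.int64(169), np.int64(168), np.int64(169), np.int64(170), np.int64(170), np.int64(170), np.int64(175), np.int64(188), np.int64(179), np.int64(168), np.int64(169), np.int64(170), np.int64(169), np.int64(169), np.int64(173), np.int64(176), np.int64(169), np.int64(168), np.int64(169), np.int64(170), np.int64(170), np.int64(169), np.int64(175), np.int64(183), np.int64(169), np.int64(167), np.int64(168), np.int64(169), np.int64(169), np.int64(169), np.int64(178), np.int64(188), np.int64(183), np.int64(167), np.int64(167), np.int64(167), np.int64(166), np.int64(165), np.int64(166), np.int64(165), np.int64(165), np.int64(165), np.int64(165), np.int64(165), np.int64(165), np.int64(165), np.int64(164), np.int64(165), np.int64(165), np.int64(165), np.int64(165), np.int64(164), np.int64(164), np.int64(164), np.int64(163), np.int64(164), np.int64(164), np.int64(163), np.int64(164), np.int64(164), np.int64(164), np.int64(163)]
240 [np.int64(245), np.int64(245), np.int64(248), np.int64(250), np.int64(250), np.int64(250), np.int64(250), np.int64(250), np.int64(248), np.int64(245), np.int64(2
[... 5473 characters left out ...]
(33), np.int64(33), np.int64(34), np.int64(34), np.int64(33), np.int64(32), np.int64(35), np.int64(53), np.int64(64), np.int64(65), np.int64(66), np.int64(65), np.int64(64), np.int64(66), np.int64(67), np.int64(68), np.int64(67), np.int64(66), np.int64(65), np.int64(66), np.int64(66), np.int64(67), np.int64(67), np.int64(66), np.int64(66), np.int64(65), np.int64(65), np.int64(65), np.int64(65), np.int64(60), np.int64(39), np.int64(33), np.int64(33), np.int64(32), np.int64(32), np.int64(32), np.int64(30), np.int64(30), np.int64(30), np.int64(31), np.int64(38), np.int64(143), np.int64(239), np.int64(244), np.int64(244), np.int64(245), np.int64(243), np.int64(191), np.int64(159), np.int64(188)]
```

Wrist picture (numeric): board edges at u≈277.7 and 355.5 (centre 316.6, as predicted), pointer base at 274.5–302 and tip ≈288. So the board must go about 25 mm further right.

```bash
python3 -m crank '[[[0.1,0,-0.03,0,0,0,0],[0.1,0,-0.04,0,0,0,0],[0.1,0,-0.035,0,0,0,0],[0.1,0,-0.021,0,0,0,0],[0.1,0,0,0,0,0,0],[0.1,0,0,0,0,0,0],[0.1,0,0,0,0,0,0]]]'
python3 - <<'E'
from cmp import *
o=observe(); w=capture("wrist"); cv2.imwrite("pics/W3.png",w); w=w.max(2).astype(int)
p,qq=o["tcp_pos"],o["tool_rot"]; print(M.T@(p-[q[0],q[1],0]))
y=(M.T@(p-[q[0],q[1],0]))[1]*1000
print("aligned pred tip",wproj(W((-21,y,40)),p,qq),"base",[wproj(W((-21,y+b,18)),p,qq)[0] for b in(-13,13)],"board",[wproj(W((-1,y+b,61.5)),p,qq)[0] for b in(-32,32)])
def edges(v,lo,hi,t): 
    s=np.flatnonzero(w[v,lo:hi]<t)+lo; return (s.min(),s.max(),(s.min()+s.max())/2) if len(s) else None
for v in(198,200,202,206,208,210,211,212,213): print(v,edges(v,285,348,85))
print([edges(v,255,380,80) for v in(248,256)])
for v in(206,209,211,212,213,214): print(v,w[v,298:336].tolist())
E
```

```text
time: 11.9
tcp_pos: [0.5635, -0.036, 0.2321]
tool_rot: [0.067, 0.998, 0.0, 0.0]
force: [0.6, 0.3, -1.8]
finger_gap: 0.0204
grasp_force: 59.0
[-0.01899397 -0.11692196  0.23211189]
aligned pred tip [316.66183947 211.720192  ] base [np.float64(302.3939853496717), np.float64(330.85732609839556)] board [np.float64(277.59095049309815), np.float64(355.78430733951757)]
198 (np.int64(303), np.int64(329), np.float64(316.0))
200 (np.int64(302), np.int64(331), np.float64(316.5))
202 (np.int64(295), np.int64(347), np.float64(321.0))
206 (np.int64(296), np.int64(332), np.float64(314.0))
208 (np.int64(303), np.int64(330), np.float64(316.5))
210 (np.int64(303), np.int64(330), np.float64(316.5))
211 (np.int64(303), np.int64(330), np.float64(316.5))
212 (np.int64(305), np.int64(328), np.float64(316.5))
213 (np.int64(315), np.int64(318), np.float64(316.5))
[(np.int64(279), np.int64(355), np.float64(317.0)), (np.int64(276), np.int64(357), np.float64(316.5))]
206 [76, 75, 74, 68, 52, 39, 35, 34, 34, 34, 34, 33, 34, 33, 34, 34, 35, 35, 36, 37, 35, 33, 34, 34, 34, 34, 34, 34, 34, 34, 35, 36, 41, 56, 75, 85
[... 193 characters left out ...]
, 145, 118, 80, 53, 42, 40, 40, 40, 40, 39, 40, 38, 37, 34, 35, 35, 36, 36, 37, 36, 38, 40, 40, 40, 40, 41, 42, 42, 52, 79, 115, 142, 153, 155, 155]
212 [157, 156, 156, 152, 134, 108, 85, 75, 73, 73, 72, 72, 72, 69, 65, 58, 51, 45, 43, 45, 48, 52, 59, 69, 74, 75, 75, 76, 76, 76, 78, 87, 109, 135, 151, 156, 158, 157]
213 [156, 156, 155, 154, 147, 135, 124, 120, 119, 119, 119, 119, 118, 115, 107, 98, 88, 78, 76, 78, 83, 90, 100, 116, 123, 124, 125, 125, 125, 125, 126, 129, 140, 152, 158, 160, 160, 160]
214 [155, 155, 155, 153, 151, 149, 147, 145, 145, 146, 145, 144, 144, 142, 136, 131, 125, 121, 121, 124, 127, 131, 138, 149, 153, 154, 154, 153, 155, 154, 153, 155, 158, 161, 163, 163, 163, 163]
```

Board and pointer agree to under half a millimetre (both u≈316.6). Seat it, then let go gently.

```bash
python3 -m crank '[[[0.1,0,0,0.004,0,0,0],[0.1,0,0,0,0,0,0],[0.1,0,0,0,0,0,0]]]' 25; python3 -m crank '[[[0.24,0,0,0,0,0,0],[0.27,0,0,0,0,0,0],[0.32,0,0,0,0,0,0],[0.4,0,0,0,0,0,0],[0.4,0,0,0,0,0,0],[0.4,0,0,0,0,0,0]]]'
```

```text
time: 12.25
tcp_pos: [0.5635, -0.036, 0.2319]
tool_rot: [0.067, 0.998, 0.0, 0.0]
force: [-3.1, 0.7, 2.9]
finger_gap: 0.021
grasp_force: 59.5
time: 12.85
tcp_pos: [0.5635, -0.0362, 0.2312]
tool_rot: [0.067, 0.998, 0.0, -0.0]
force: [0.4, 0.0, -0.0]
finger_gap: 0.0342
grasp_force: 0.0
```

Free of contact; check the board's alignment again before withdrawing, then go straight up.

```bash
python3 -m crank '[[[0.4,0,0,-0.03,0,0,0],[0.4,0,0,-0.06,0,0,0],[0.4,0,0,-0.1,0,0,0],[0.4,0,0,-0.1,0,0,0],[0.4,0,0,-0.1,0,0,0],[0.4,0,0,0,0,0,0],[0.4,0,0,0,0,0,0],[0.4,0,0,0,0,0,0],[0.4,0,0,0,0,0,0],[0.4,0,0,0,0,0,0]]]'
cat > chk.py <<'E'
from cmp import *
import sys
o=observe(); wc=capture("wrist"); cv2.imwrite(f"pics/{sys.argv[1]}.png",wc); w=wc.max(2).astype(int); p,qq=o["tcp_pos"],o["tool_rot"]
y=(M.T@(p-[q[0],q[1],0]))[1]*1000; print(o["time"],p,o["force"])
P=lambda v:np.round(wproj(W(v),p,qq),1)
print("tip",P((-21,-117,40)),"base",P((-21,-130,18)),P((-21,-104,18)),"board bot",P((-1,-149,61.5)),P((-1,-85,61.5)),"top",P((-1,-149,141)),P((-1,-85,141)),"grip top",P((-25,-128,235)),P((-11,-106,235)))
def runs(v,lo=230,hi=400,t=70):
    m=np.r_[0,(w[v,lo:hi]<t).astype(int),0]; d=np.diff(m); return [(int(a+lo),int(b+lo-1)) for a,b in zip(np.flatnonzero(d==1),np.flatnonzero(d==-1)) if b-a>5]
for v in range(180,330,6): print(v,runs(v))
E
python3 chk.py W4
```

```text
time: 13.85
tcp_pos: [0.5633, -0.0362, 0.3084]
tool_rot: [0.067, 0.998, 0.0, -0.001]
force: [0.4, -0.2, -0.1]
finger_gap: 0.0341
grasp_force: 0.0
13.85 [ 0.56328158 -0.03617221  0.30842268] [ 0.39307733 -0.21428626 -0.06415949]
tip [316.7 195.3] base [305.  191.6] [328.3 191.6] board bot [285.2 218.8] [348.2 218.8] top [277.3 243.5] [356.3 243.5] grip top [297.  256.1] [336.7 279.4]
180 []
186 [(307, 327)]
192 [(306, 328)]
198 []
204 []
210 [(249, 257)]
216 [(244, 257)]
222 [(236, 257), (285, 347)]
228 [(231, 254), (284, 349)]
234 [(230, 250), (282, 351)]
240 [(230, 247), (280, 353)]
246 [(230, 244), (279, 353)]
252 [(230, 240), (298, 335)]
258 [(298, 336)]
264 [(298, 335)]
270 [(300, 334)]
276 []
282 []
288 []
294 [(260, 274), (357, 372)]
300 [(258, 275), (357, 374)]
306 [(242, 275), (357, 395)]
312 [(239, 275), (357, 393)]
318 [(237, 275), (357, 395)]
324 [(234, 276), (356, 398)]
```

```bash
python3 -m crank '[[[0.4,0,0,0,0,0,0],[0.4,0,0,0,0,0,0],[0.4,0,0,0,0,0,0],[0.4,0,0,0,0,0,0],[0.4,0,0,0,0,0,0],[0.4,0,0,0,0,0,0],[0.4,0,0,0,0,0,0],[0.4,0,0,0,0,0,0],[0.4,0,0,0,0,0,0],[0.4,0,0,0,0,0,0]]]' >/dev/null
python3 chk.py W5 | sed -n '1p;3,19p'
python3 - <<'E'
from h import *
a,b=cv2.imread("pics/W4.png"),cv2.imread("pics/W5.png"); d=cv2.absdiff(a,b).max(2); print("changed px",(d[:340]>25).sum())
for n in("side","scene"):
    d=cv2.absdiff(cv2.imread(f"pics/{n}0.png"),capture(n)).max(2)
    from cmp import W
    print(n,"tape/pot/tin diff",[int((d[v-12:v+12,u-12:u+12]>60).sum()) for u,v in ({"side":[(365,373),(446,258),(396,228)],"scene":[(222,318),(354,396),(382,335)]}[n])])
E
```

```text
14.9 [ 0.5634603  -0.03620794  0.30929654] [-0.74584418  0.24580172  0.22213729]
180 []
186 [(307, 328)]
192 [(307, 328)]
198 []
204 []
210 [(248, 257)]
216 [(243, 257)]
222 [(235, 256), (285, 348)]
228 [(231, 253), (284, 349)]
234 [(230, 250), (281, 351)]
240 [(230, 247), (280, 353)]
246 [(230, 243), (279, 353)]
252 [(230, 240), (299, 335)]
258 [(298, 336)]
264 [(299, 335)]
270 [(302, 332)]
276 []
changed px 8067
side tape/pot/tin diff [0, 0, 195]
scene tape/pot/tin diff [0, 0, 0]
```

```bash
python3 -c "
from cell import sign_off
print(sign_off())"
```

```text
the job is handed in; nothing more can be done
None
```

The board hangs seated on the rail under the keeper, centred on the pointer to within about 1 mm and steady, with the gripper clear. The job was handed in at about 15 s. The tape, pot and tin looked unmoved in the scene camera; the tin's spot did change in the side camera, probably because the arm was in view, and I didn't check further.

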